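# Feel along the inlaid strip of a glued-up serving board

## Robot

A 7-joint arm with a two-finger parallel gripper is mounted at the origin on the work surface. World frame = base frame: x ahead of the robot, y to its left, z up, the work surface at z = 0. Lengths are in mm, angles in degrees, forces in N, time in s.
With the tool pointing down it reaches from about 425 to 875 mm from the base axis. Payload 8.4 kg.
Tool frame: the origin (TCP) lies midway between the tips of the shut fingers; the grasp point (between the pads) lies 19 mm behind it; z points along the fingers, x is the direction in which the jaws open and shut, and the axes are right-handed (so a half turn about z gives the same grasp; the last joint's range is limited). The gripper opens to 87 mm and grips with 3 to 60 N. Pads are 19 mm wide; open, the fingers measure 117 mm over their backs; the gripper's body (75 mm by 190 mm) begins 51 mm behind the grasp point.
Start: joints at [68.514, 19.091, 2.286, 83.961, -0.768, 76.965, -3.352], TCP at [176.984, -625.412, 222.546] pointing down, gripper open.
Joint ranges: [-147.57, 147.57], [-21.85, 119.76], [-74.77, 79.35], [14.55, 137.4], [-85.83, 265.84], [4.83, 119.75], [-152.11, 152.11]. Speed limits (degrees/s): [127.2, 127.2, 159.86, 159.86, 180, 180, 180].

## Interface

Orientations are given as [roll, pitch, yaw] about the fixed x, y, z axes, in that order (R = Rz(yaw) Ry(pitch) Rx(roll)).
In Python, from bench import ctrl gives the robot as it stands.
- The arm moves only by the tool servo_tool, never from a script. Its argument "deltas" is a list of rows, each a list of 7 numbers: the shift along the tool's x, y, z in cm, then the turn, a rotation vector about the tool's x, y, z in degrees, then the opening in per cent of the stroke, from 0 (shut) to 100 (fully open). In form: [[tx, ty, tz, ax, ay, az, fingers], ...]. A call has exactly 10 rows; each row shifts and turns the commanded pose from where the row before left it, along the tool's axes as they then stand; what a row does not reach is not made up. A row lasts 1/8 s, in which the tool goes at most 62.5 mm and 10.7 degrees, less where a joint would pass 70% of its speed; a pose out of reach is approached as far as the arm can. A call with a gripper value outside its range is refused whole. The fingers move at their own pace and stop on an object; "squeeze" is the grip in N (left out, the last holds). Time passes only in rows, so rows that do not move let the fingers close, or fill a call up. It gives the time, the measured TCP pose, the force and the opening at its end, in the units of the state.
- ctrl.state(): the state, without advancing time (a new reading comes with each control period).
- ctrl.grab_frame(name): name is "scene" or "top" or "wrist"; returns the picture (480x640x3 uint8, red, green, blue); there is no depth.
- ctrl.camera_info(name): a dict with "vertical_fov" (degrees; the focal length in pixels is half the picture's height over the tangent of half this angle, whatever the lens; pixels are square), "cx", "cy" (the principal point, pixels), "R" (3x3) and "t" (3): a world point X has camera coordinates R X + t; the wrist camera has in their place "mount" (4x4, takes a point from camera to tool coordinates, whose origin is the TCP and whose axes are the tool frame's). Camera axes: x right, y down, z forward; pixel columns grow to the right and rows downward; lengths in mm; the calibration is good to about 2 mm. The wrist camera is an equidistant fisheye: a pixel r from the principal point sees the ray r / f radians off the axis. A picture is of the moment at which its call begins: read the wrist's pose just before it. camera_info takes no time and is no camera call.
- ctrl.job_done(): hands the job in, once; it reports no verdict.
The state is a dict: "time": time; "joints": joint angles; "joint_vel": joint speeds; "joint_torque": joint torques, N m; "tcp_pos": TCP position; "tool_rot": TCP orientation; "ft_force": force on the tool from outside, world axes, zero at the start; "wrist_torque": the same for the moment, N m; "grip_width": opening from 0.0 (shut) to 1.0 (fully open).
Only numpy, scipy, OpenCV 4.12 (cv2) and the standard library are available. Lean on these libraries where they do the work, as an engineer would, in place of code of your own. Each camera call takes 0.05 s, during which the arm holds its last target. There are 200 camera calls.

## Task

The serving board on the bench has just been sanded: feel with your fingertips whether its narrow inlaid strip is flush. Touch the strip at the end of the board with the hand slot and stroke lightly along its whole length to the other end, in one go without lifting off on the way. Then lift straight up and clear; do not grasp, lift or shift the board, and leave the sanding block lying on it and the other things on the bench as they are.

Things in the scene. Friction and masses are not known exactly. Their poses are not given: they have to be found in the camera images.
- board: Loose wooden serving board, 250 (x) x 180 (y) x 24 mm (z), 0.8 to 1.1 kg, at any yaw. Flush staves run along its x; from -y to +y they are 28, 14 (the strip), 58 and 80 mm wide, of alternating light and medium wood. Origin: centre of the underside, 22 mm above the bench; the level top is 24 mm above it. Only resting on four rubber discs.
- strip: The narrow inlaid strip, part of the board: 14 mm wide (y), 250 mm long (x, the board's whole length), the second stave from the board's -y edge. Axes as the board's; origin: middle of its underside, at y = -55 mm on the board; top face 24 mm above that. Hand-slot end at x = -125 mm, far end at x = +125 mm. The touch counts midway between the fingers: easiest with them closed.
- slot_centre (a point): Centre, at the top face, of the hand slot cut through the board near its -x end: 24 mm (x) by 70 mm (y), 30 mm from that end to the slot's centre, which is on the board's middle line.
- disc0: One of the four equal rubber bench discs under the board, 52 mm in diameter, 22 mm high, centred at board x = +-85, y = +-60 mm (this one: +85, +60); origin at its underside, on the bench. They are soft: pressed on the strip with a finger the board gives about 1 mm per 2.5 to 5 N, 6 mm at most, and springs back.
- sanding_block: Cork sanding block, 110 x 60 x 32 mm high, loose on the wide stave of the board; origin at the centre of its underside. Bystander.
- glue_bottle: White plastic glue bottle with black cap, 64 mm in diameter, 170 mm high, standing on the bench to the left; origin at the centre of its underside. Bystander.
- hammer: Hammer lying on the bench to the right, 260 mm long, 26 mm high; origin near its middle at bench level, head towards its own +x. Bystander.
- steel_block: Black steel bending block, 90 x 120 x 105 mm high with an open channel in its top, about 3.5 kg, on the bench at the far right; origin at the centre of its underside. Bystander.

How it is judged (in metres and radians):
On the way, in this order (a step that is already met when the one before it is completed fails the run):
1. a fingertip touches the strip at its hand-slot end (within 35 mm of that end) (contact force between the fingers and strip above 0.2 N and y of the grasp point in the frame of strip between -0.012 and 0.012 m and x of the grasp point in the frame of strip below -0.09 m), for 0.05 s.
2. the touch passes 58 mm from the slot end, centred within 12 mm of the strip's middle (contact force between the fingers and strip above 0.2 N and y of the grasp point in the frame of strip between -0.012 and 0.012 m and x of the grasp point in the frame of strip between -0.079 and -0.055 m), for 0.05 s.
3. the touch passes 92 mm from the slot end, centred within 12 mm of the strip's middle (contact force between the fingers and strip above 0.2 N and y of the grasp point in the frame of strip between -0.012 and 0.012 m and x of the grasp point in the frame of strip between -0.045 and -0.021 m), for 0.05 s.
4. the touch passes 125 mm from the slot end, centred within 12 mm of the strip's middle (contact force between the fingers and strip above 0.2 N and y of the grasp point in the frame of strip between -0.012 and 0.012 m and x of the grasp point in the frame of strip between -0.012 and 0.012 m), for 0.05 s.
5. the touch passes 158 mm from the slot end, centred within 12 mm of the strip's middle (contact force between the fingers and strip above 0.2 N and y of the grasp point in the frame of strip between -0.012 and 0.012 m and x of the grasp point in the frame of strip between 0.021 and 0.045 m), for 0.05 s.
6. the touch passes 192 mm from the slot end, centred within 12 mm of the strip's middle (contact force between the fingers and strip above 0.2 N and y of the grasp point in the frame of strip between -0.012 and 0.012 m and x of the grasp point in the frame of strip between 0.055 and 0.079 m), for 0.05 s.
7. the touch reaches the far end of the strip (within 35 mm of it) (contact force between the fingers and strip above 0.2 N and y of the grasp point in the frame of strip between -0.012 and 0.012 m and x of the grasp point in the frame of strip above 0.09 m), for 0.05 s.
At the end, for the whole second after the job is handed in: After the stroke the fingers are off the board, the board lies level and at rest on its discs within 12 mm of where it was, and the bystanders are within 15 mm of where they were (distance of each of board, strip, slot_centre from where it was at the start of the episode below 0.012 m and angle between board's own z axis and vertical below 0.02 rad and linear speed of board below 0.01 m/s and contact force between the fingers and board below 0.05 N and distance of each of sanding_block, glue_bottle, hammer, steel_block from where it was at the start of the episode below 0.015 m); the robot touches nothing.
It fails at once if pressed hard: more than 25 N between the fingers and the board (contact force between the fingers and board above 25 N).
It fails at once if lifted off over the middle 160 mm of the strip: the fingertips hang roughly 10 to 30 mm above it without touching (y of the grasp point in the frame of strip between -0.012 and 0.012 m and x of the grasp point in the frame of strip between -0.08 and 0.08 m and z of the grasp point in the frame of strip between 0.054 and 0.074 m and contact force between the fingers and strip below 0.05 N).
It fails at once if the board is shifted more than 12 mm (distance of any of board, strip, slot_centre from where it was at the start of the episode above 0.012 m).
It fails at once if the board is lifted more than 5 mm or tipped (height (world z) of board above 0.027 m or angle between board's own z axis and vertical above 0.08 rad).
It fails at once if a bystander is moved more than 15 mm or lifted (distance of any of sanding_block, glue_bottle, hammer, steel_block from where it was at the start of the episode above 0.015 m).
It also fails if it takes over 48 s, if anything falls off the work surface, if the arm or the gripper's body presses on something with over 40 N, if the wrist force passes 120 N, or if a joint passes its speed limit or range.

## Working session

There is one attempt and no reset: what is moved stays moved. The work goes in short steps, Python scripts to look and compute and a tool call to move; the robot and the scene stay as the last step left them, time stands still between calls to the robot, and variables do not carry over. Pictures are saved under pics/ and viewed, about 8 in all and at most 12, crops included, and the job is handed in when it is done.

Besides the shell and the picture viewer there is one more tool, called after "Emit:" as a command line: name --pt "numbers of a row" for each row, then --argument value for the rest. servo_tool: Moves the arm, as the interface text tells. Its arguments: {"type":"object","properties":{"deltas":{"type":"array","items":{"type":"array","items":{"type":"number"}}},"squeeze":{"type":"number"}},"required":["deltas"]}

```bash
mkdir -p pics; ls
python3 - <<'E'
from bench import ctrl
import cv2,json
s=ctrl.state(); print({k:s[k] for k in('time','tcp_pos','tool_rot','ft_force','grip_width')})
for n in('scene','top','wrist'):
    cv2.imwrite(f'pics/{n}0.png',ctrl.grab_frame(n)[:,:,::-1]); print(n,ctrl.camera_info(n))
E
```

```text
pics
{'time': 0.0, 'tcp_pos': array([ 176.85059637, -624.98342306,  221.65362654]), 'tool_rot': array([ 1.79993131e+02,  9.47315315e-02, -7.41988386e+01]), 'ft_force': array([0.97642893, 0.12490116, 0.15223594]), 'grip_width': 0.9988534521411138}
scene {'vertical_fov': 46.96861494083049, 'cx': 329.51150503957155, 'cy': 232.75930038961206, 'R': array([[ 0.58552377,  0.81058281, -0.01083606],
       [ 0.50240577, -0.37333793, -0.77987642],
       [-0.63619994,  0.45119209, -0.62583971]]), 't': array([-351.08446098, -272.53474011, 1642.8510009 ])}
top {'vertical_fov': 43.00952973623348, 'cx': 322.39755305541615, 'cy': 237.44775324699853, 'R': array([[ 6.56057001e-04, -9.99747523e-01, -2.24601877e-02],
       [-9.91923495e-01,  2.19816533e-03, -1.26818561e-01],
       [ 1.26835914e-01,  2.23619881e-02, -9.91671615e-01]]), 't': array([   9.01057967,  596.33574752, 1435.75289153])}
wrist {'vertical_fov': 65.70646984690485, 'cx': 317.6398009297698, 'cy': 239.45839507277847, 'mount': array([[ 9.99999028e-01,  2.75877619e-04,  1.36683122e-03,
        -5.99374059e-01],
       [-6.49132883e-04,  9.59641301e-01,  2.81226159e-01,
        -7.72282922e+01],
       [-1.23408369e-03, -2.81226773e-01,  9.59640547e-01,
        -1.61327658e+02],
       [ 0.00000000e+00,  0.00000000e+00,  0.00000000e+00,
         1.00000000e+00]])}
```

View pics/top0.png

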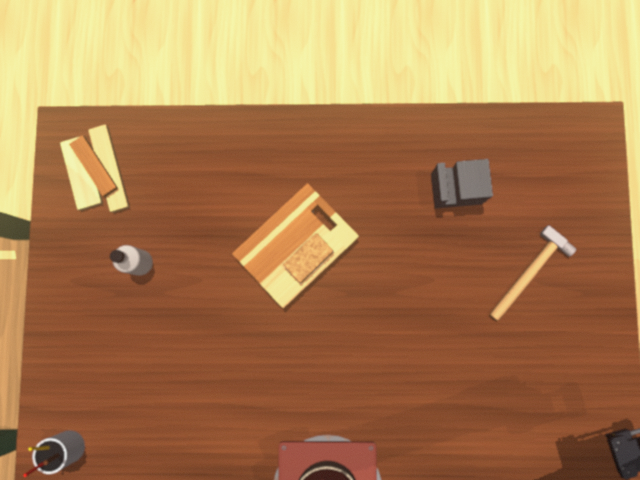

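View pics/scene0.png

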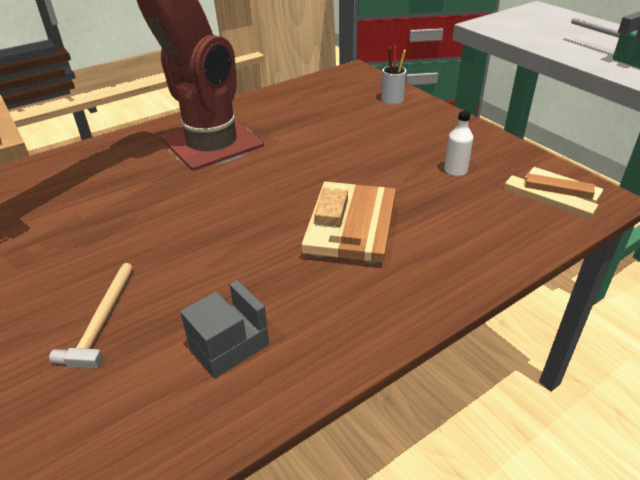

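The top view shows the board's corners near (309,184), (358,238), (285,307) and (234,253), with the slot at (324,217). The light strip runs from about (317,195) to (243,262). The sanding block is at (309,259), well off the strip. I'll enlarge that area to read it better.

Run:
```python
import cv2
i=cv2.imread('pics/top0.png')[175:315,225:365]
cv2.imwrite('pics/topc.png',cv2.resize(i,(560,560),interpolation=cv2.INTER_CUBIC))
```

```text
(no output)
```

View pics/topc.png

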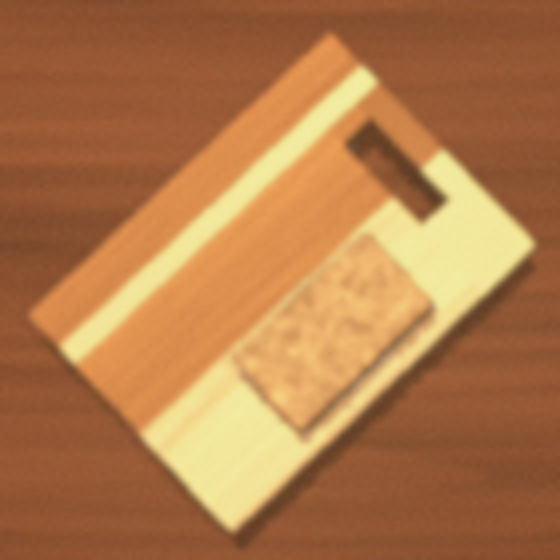

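The crop shows corners at A(332,33), B(535,242), C(235,532) and D(30,317). The strip's end midpoints are at about (368,74) and (70,353), and the slot's centre is at (396,170). Next I'll fit the board pose at z = 46.

```bash
cat > h.py <<'E'
import numpy as np
from scipy.optimize import least_squares
from scipy.spatial.transform import Rotation as Rn
from bench import ctrl
def proj(n,P):
    c=ctrl.camera_info(n); f=240/np.tan(np.radians(c['vertical_fov']/2))
    q=np.atleast_2d(P)@c['R'].T+c['t']; return np.c_[c['cx']+f*q[:,0]/q[:,2],c['cy']+f*q[:,1]/q[:,2]]
def b2w(p,B):
    x,y,a=p; c,s=np.cos(a),np.sin(a); B=np.atleast_2d(B)
    return np.c_[x+c*B[:,0]-s*B[:,1],y+s*B[:,0]+c*B[:,1],22+B[:,2]]
E
python3 - <<'E'
from h import *
B=np.array([[-125,-90,24],[-125,90,24],[125,90,24],[125,-90,24],[-125,-55,24],[125,-55,24],[-95,0,24]])
px=np.array([[332,33],[535,242],[235,532],[30,317],[368,74],[70,353],[396,170]])
px=(px+.5)/4-.5+[225,175]
r=least_squares(lambda p:(proj('top',b2w(p,B))-px).ravel(),[600,0,2.3])
print(r.x[:2],np.degrees(r.x[2])); print(r.fun.reshape(-1,2).round(2))
np.save('p.npy',r.x)
print(b2w(r.x,[[-125,-55,24],[-112,-55,24],[112,-55,24]]).round(1))
print(proj('scene',b2w(r.x,B[:4])).round(0))
E
```

```text
[578.80370024  73.46405755] 133.81994349060136
[[-0.47 -0.35]
 [ 0.37  0.14]
 [-0.16  0.08]
 [-0.14 -0.51]
 [ 0.46 -0.45]
 [-0.28  0.95]
 [ 0.21  0.1 ]]
[[705.   21.4  46. ]
 [696.   30.7  46. ]
 [540.9 192.4  46. ]]
[[383. 252.]
 [300. 243.]
 [322. 180.]
 [394. 187.]]
```

Emit:
servo_tool --pt "0 0 0 0 0 -9.4 0" --pt "0 0 0 0 0 -9.3 0" --pt "0 0 0 0 0 -9.3 0" --pt "-0.4 -2.5 0.2 0 0 0 0" --pt "-0.7 -5 0.35 0 0 0 0" --pt "-0.7 -5 0.35 0 0 0 0" --pt "-0.7 -5 0.35 0 0 0 0" --pt "-0.7 -5 0.35 0 0 0 0" --pt "-0.7 -5 0.35 0 0 0 0" --pt "-0.7 -5 0.35 0 0 0 0" --squeeze 10

```text
time: 1.4
tcp_pos: [380.4, -365.8, 199.4]
tool_rot: [180.0, 0.0, -46.2]
ft_force: [1.1, -0.4, 0.6]
grip_width: 0.014
```

Emit:
servo_tool --pt "-0.7 -5 0.35 0 0 0 0" --pt "-0.7 -5 0.35 0 0 0 0" --pt "-0.7 -5 0.35 0 0 0 0" --pt "-0.7 -5 0.35 0 0 0 0" --pt "-0.7 -5 0.35 0 0 0 0" --pt "-0.7 -5 0.35 0 0 0 0" --pt "-0.7 -5 0.35 0 0 0 0" --pt "-0.7 -5 0.35 0 0 0 0" --pt "-0.7 -5 0.35 0 0 0 0" --pt "-0.5 -3 0.35 0 0 0 0"

```text
time: 2.65
tcp_pos: [679.9, 16.9, 163.9]
tool_rot: [-180.0, 0.1, -46.1]
ft_force: [-0.0, -1.0, -0.1]
grip_width: 0.005
```

```bash
cat > rel.py <<'E'
from h import *
s=ctrl.state(); p=np.load('p.npy')
t=s['tcp_pos']; c,sn=np.cos(p[2]),np.sin(p[2]); d=t[:2]-p[:2]
R=Rn.from_euler('xyz',s['tool_rot'],degrees=True).as_matrix()
g=t-19*R[:,2]
print('t',s['time'],'tcp',t.round(1),'rot',s['tool_rot'].round(2),'F',s['ft_force'].round(2),'w',round(s['grip_width'],3))
d=g[:2]-p[:2]; print('grasp pt in strip: x %.1f y %.1f; tcp above top %.1f'%(c*d[0]+sn*d[1],-sn*d[0]+c*d[1]+55,t[2]-46))
E
python3 rel.py
python3 - <<'E'
from h import *
import cv2
im=ctrl.grab_frame('wrist')[:,:,::-1].copy(); cv2.imwrite('pics/w1.png',im)
s=ctrl.state();c=ctrl.camera_info('wrist');p=np.load('p.npy')
R=Rn.from_euler('xyz',s['tool_rot'],degrees=True).as_matrix()
P=b2w(p,[[-125,-48,24],[-125,-62,24],[-125,-90,24],[-40,-48,24],[-40,-62,24],[-107,-35,24]])
M=c['mount']; q=((P-s['tcp_pos'])@R-M[:3,3])@M[:3,:3]
f=240/np.tan(np.radians(c['vertical_fov']/2)); rr=np.hypot(q[:,0],q[:,1]); th=np.arctan2(rr,q[:,2])
print(np.c_[c['cx']+f*th*q[:,0]/rr,c['cy']+f*th*q[:,1]/rr].round(0))
E
```

```text
t 2.65 tcp [679.9  16.9 163.9] rot [-1.7998e+02  7.0000e-02 -4.6080e+01] F [-0.04 -0.97 -0.12] w 0.005
grasp pt in strip: x -110.8 y 21.2; tcp above top 117.9
[[340. 221.]
 [340. 203.]
 [341. 166.]
 [231. 220.]
 [230. 203.]
 [316. 237.]]
```

View pics/w1.png

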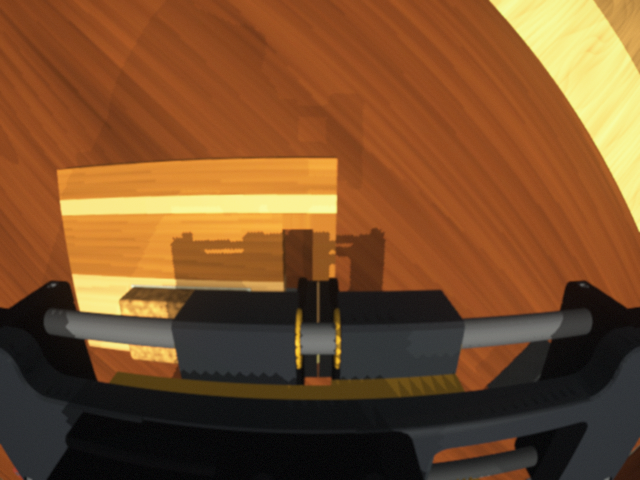

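The wrist view shows the board corner A at (337,158) and the strip at rows 194–213 at its slot end. That is about 8 px off the prediction, but the arm may still have been moving. I'll take another frame now it is still.

```bash
python3 rel.py
python3 - <<'E'
from h import *
import cv2
s=ctrl.state()
im=ctrl.grab_frame('wrist')[:,:,::-1].copy(); cv2.imwrite('pics/w2.png',im)
np.savez('w2.npz',t=s['tcp_pos'],r=s['tool_rot'])
cv2.imwrite('pics/w2c.png',cv2.resize(im[140:290,40:360],(800,375),interpolation=cv2.INTER_CUBIC))
E
```

```text
t 2.7 tcp [680.6  20.6 163.1] rot [-1.7989e+02  1.7000e-01 -4.5910e+01] F [-2.83  2.6   0.46] w 0.008
grasp pt in strip: x -108.7 y 18.2; tcp above top 117.1
```

View pics/w2c.png

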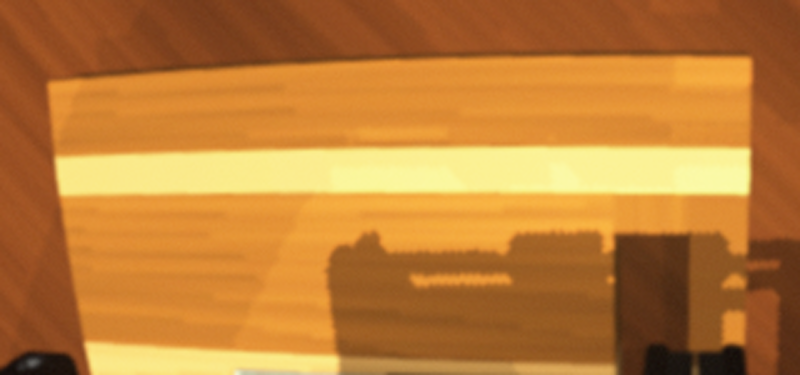

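In the crop, corner A is at (752,57) and D at (48,82). The strip's slot end runs from (750,148) to (750,194), and its far end from (55,157) to (60,195). I'll refit the pose from these points.

```bash
cat >> h.py <<'E'
def wproj(P,t,rot):
    c=ctrl.camera_info('wrist'); R=Rn.from_euler('xyz',rot,degrees=True).as_matrix()
    M=c['mount']; q=((P-t)@R-M[:3,3])@M[:3,:3]
    f=240/np.tan(np.radians(c['vertical_fov']/2)); rr=np.hypot(q[:,0],q[:,1]); th=np.arctan2(rr,q[:,2])
    return np.c_[c['cx']+f*th*q[:,0]/rr,c['cy']+f*th*q[:,1]/rr]
E
python3 - <<'E'
from h import *
z=np.load('w2.npz');p0=np.load('p.npy')
B=np.array([[-125,-90,24],[125,-90,24],[-125,-62,24],[-125,-48,24],[125,-62,24],[125,-48,24],[-107,-35,24],[-83,-35,24]])
px=(np.array([[752,57],[48,82],[750,148],[750,194],[55,157],[60,195],[690,236],[615,236]])+.5)/2.5-.5+[40,140]
r=least_squares(lambda p:(wproj(b2w(p,B),z['t'],z['r'])-px).ravel(),p0)
print(r.x,np.degrees(r.x[2]),p0);print(r.fun.reshape(-1,2).round(1))
q=np.r_[r.x,0]
r=least_squares(lambda p:(wproj(b2w(p[:3],B)+[0,0,p[3]],z['t'],z['r'])-px).ravel(),q);print(r.x,r.cost)
E
python3 rel.py
```

```text
[580.96307947  75.90660241   2.32965472] 133.47938334609188 [578.80370024  73.46405755   2.33559862]
[[ 0.5  0.4]
 [-0.8 -0.1]
 [ 0.5  0.7]
 [ 0.   0.2]
 [-0.5  0.4]
 [-0.6  0.2]
 [ 0.4 -0.6]
 [-0.4 -0.9]]
[580.74661152  75.8930449    2.32947188  -0.96991742] 1.486407477984974
t 2.75 tcp [679.6  18.7 163.3] rot [-1.7995e+02  1.6000e-01 -4.5910e+01] F [-0.58  0.59  1.03] w 0.006
grasp pt in strip: x -109.3 y 20.2; tcp above top 117.3
```

```bash
python3 - <<'E'
import numpy as np
np.save('p.npy',[579.9,74.7,np.radians(133.65)])
E
python3 rel.py
```

```text
t 2.75 tcp [679.6  18.7 163.3] rot [-1.7995e+02  1.6000e-01 -4.5910e+01] F [-0.58  0.59  1.03] w 0.006
grasp pt in strip: x -109.4 y 21.6; tcp above top 117.3
```

Emit:
servo_tool --pt "0 -0.5 1 0 0 0.4 0" --pt "0 -1 1.5 0 0 0 0" --pt "0 -0.6 1.5 0 0 0 0" --pt "0 0 1.5 0 0 0 0" --pt "0 0 1.5 0 0 0 0" --pt "0 0 1 0 0 0 0" --pt "0 0 1 0 0 0 0" --pt "0 0 0.6 0 0 0 0" --pt "0 0 0.4 0 0 0 0" --pt "0 0 0 0 0 0 0"

```text
time: 4.0
tcp_pos: [694.3, 28.5, 64.5]
tool_rot: [180.0, 0.0, -46.6]
ft_force: [-0.1, -0.2, -0.2]
grip_width: 0.006
```

```bash
python3 rel.py
python3 - <<'E'
from h import *
import cv2
s=ctrl.state();im=ctrl.grab_frame('wrist')[:,:,::-1].copy();p=np.load('p.npy')
B=[[x,y,24] for y in(-62,-55,-48) for x in range(-125,126,10)]
for u in wproj(b2w(p,B),s['tcp_pos'],s['tool_rot']): cv2.circle(im,tuple(int(round(v)) for v in u),1,(255,0,0),-1)
cv2.imwrite('pics/w3.png',im)
E
```

```text
t 4.0 tcp [694.3  28.5  64.5] rot [180.    0.  -46.6] F [-0.05 -0.2  -0.25] w 0.006
grasp pt in strip: x -112.4 y 4.1; tcp above top 18.5
```

View pics/w3.png

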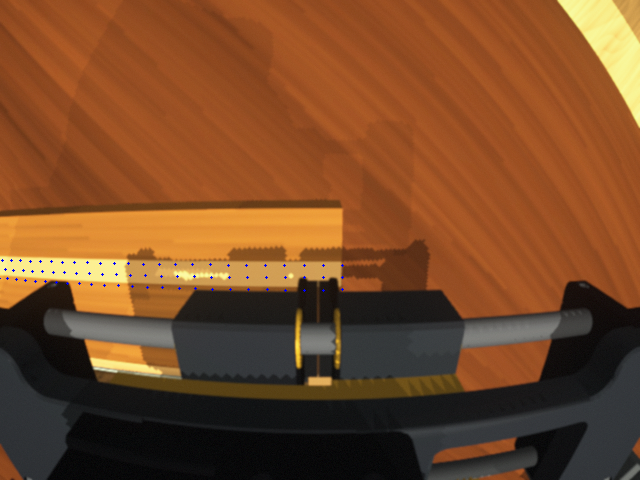

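The wrist overlay shows the dots at rows 263–290 and the real strip at rows 260–285, close to the slot end at column 342. So the model is right to about 1–1.5 mm, and I'll shift about 5 mm towards −y and come down.

Emit:
servo_tool --pt "-0.4 -0.5 0 0 0 0.0 0" --pt "0 0 0.3 0 0 0 0" --pt "0 0 0.3 0 0 0 0" --pt "0 0 0.3 0 0 0 0" --pt "0 0 0.3 0 0 0 0" --pt "0 0 0.2 0 0 0 0" --pt "0 0 0.2 0 0 0 0" --pt "0 0 0.1 0 0 0 0" --pt "0 0 0.1 0 0 0 0" --pt "0 0 0 0 0 0 0"

```text
time: 5.3
tcp_pos: [695.2, 34.9, 46.5]
tool_rot: [180.0, 0.0, -46.6]
ft_force: [-0.3, -0.0, -0.0]
grip_width: 0.004
```

```bash
python3 rel.py
```

```text
t 5.3 tcp [695.2  34.9  46.5] rot [ 1.80e+02  1.00e-02 -4.66e+01] F [-0.34 -0.03 -0.03] w 0.004
grasp pt in strip: x -108.4 y -0.9; tcp above top 0.5
```

Emit:
servo_tool --pt "0 0 0.05 0 0 0 0" --pt "0 0 0.05 0 0 0 0" --pt "0 0 0.05 0 0 0 0" --pt "0 0 0.05 0 0 0 0" --pt "0 0 0 0 0 0 0" --pt "0 0 0 0 0 0 0" --pt "0 0 0 0 0 0 0" --pt "0 0 0 0 0 0 0" --pt "0 0 0 0 0 0 0" --pt "0 0 0 0 0 0 0"

```text
time: 6.55
tcp_pos: [695.4, 34.9, 45.1]
tool_rot: [-180.0, -0.0, -46.6]
ft_force: [-0.9, -0.9, 5.1]
grip_width: 0.005
```

```bash
python3 rel.py
```

```text
t 6.55 tcp [695.4  34.9  45.1] rot [-1.7998e+02 -2.0000e-02 -4.6600e+01] F [-0.93 -0.93  5.14] w 0.005
grasp pt in strip: x -108.6 y -1.1; tcp above top -0.9
```

Emit:
servo_tool --pt "-0.2 0 0 0 0 0 0" --pt "-0.3 0 0 0 0 0 0" --pt "-0.3 0 0 0 0 0 0" --pt "-0.3 0 0 0 0 0 0" --pt "-0.3 0 0 0 0 0 0" --pt "-0.3 0 0 0 0 0 0" --pt "-0.3 0 0 0 0 0 0" --pt "-0.3 0 0 0 0 0 0" --pt "-0.3 0 0 0 0 0 0" --pt "-0.3 0 0 0 0 0 0"

```text
time: 7.8
tcp_pos: [676.3, 55.3, 45.4]
tool_rot: [-179.9, -0.1, -46.6]
ft_force: [3.2, -2.0, 4.7]
grip_width: 0.008
```

```bash
python3 rel.py
```

```text
t 7.8 tcp [676.3  55.3  45.4] rot [-1.7993e+02 -1.2000e-01 -4.6640e+01] F [ 3.24 -1.99  4.65] w 0.008
grasp pt in strip: x -80.6 y -1.3; tcp above top -0.6
```

Emit:
servo_tool --pt "-0.4 0 0 0 0 0 0" --pt "-0.4 0 0 0 0 0 0" --pt "-0.4 0 0 0 0 0 0" --pt "-0.4 0 0 0 0 0 0" --pt "-0.4 0 0 0 0 0 0" --pt "-0.4 0 0 0 0 0 0" --pt "-0.4 0 0 0 0 0 0" --pt "-0.4 0 0 0 0 0 0" --pt "-0.4 0 0 0 0 0 0" --pt "-0.4 0 0 0 0 0 0"

```text
time: 9.05
tcp_pos: [648.9, 84.4, 45.4]
tool_rot: [-179.9, -0.1, -46.6]
ft_force: [2.5, -2.9, 7.0]
grip_width: 0.005
```

```bash
python3 rel.py
python3 - <<'E'
from h import *
import cv2
s=ctrl.state();im=ctrl.grab_frame('wrist')[:,:,::-1].copy();p=np.load('p.npy')
B=[[x,y,24] for y in(-62,-55,-48) for x in range(-125,126,10)]
for u in wproj(b2w(p,B),s['tcp_pos'],s['tool_rot']): cv2.circle(im,tuple(int(round(v)) for v in u),1,(255,0,0),-1)
cv2.imwrite('pics/w4.png',im)
E
```

```text
t 9.05 tcp [648.9  84.4  45.4] rot [-1.7992e+02 -1.2000e-01 -4.6640e+01] F [ 2.51 -2.87  6.98] w 0.005
grasp pt in strip: x -40.6 y -1.6; tcp above top -0.6
```

View pics/w4.png

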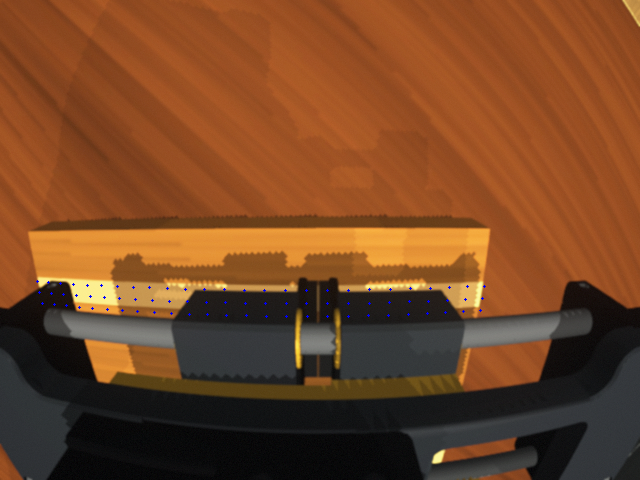

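The wrist view shows the fingers on the strip and the board not visibly dragged. The real strip lies about 2 mm to the −y side of my model, where the tool is too (y = −1.6). The vertical force is about 5–7 N, so I'll continue.

Emit:
servo_tool --pt "-0.4 0 0 0 0 0 0" --pt "-0.4 0 0 0 0 0 0" --pt "-0.4 0 0 0 0 0 0" --pt "-0.4 0 0 0 0 0 0" --pt "-0.4 0 0 0 0 0 0" --pt "-0.4 0 0 0 0 0 0" --pt "-0.4 0 0 0 0 0 0" --pt "-0.4 0 0 0 0 0 0" --pt "-0.4 0 0 0 0 0 0" --pt "-0.4 0 0 0 0 0 0"

```text
time: 10.35
tcp_pos: [621.4, 113.4, 45.4]
tool_rot: [-179.9, -0.1, -46.6]
ft_force: [2.6, -3.6, 6.4]
grip_width: 0.005
```

```bash
python3 rel.py
```

```text
t 10.35 tcp [621.4 113.4  45.4] rot [-1.7992e+02 -1.2000e-01 -4.6640e+01] F [ 2.57 -3.6   6.37] w 0.005
grasp pt in strip: x -0.6 y -1.8; tcp above top -0.6
```

Emit:
servo_tool --pt "-0.4 0 0 0 0 0 0" --pt "-0.4 0 0 0 0 0 0" --pt "-0.4 0 0 0 0 0 0" --pt "-0.4 0 0 0 0 0 0" --pt "-0.4 0 0 0 0 0 0" --pt "-0.4 0 0 0 0 0 0" --pt "-0.4 0 0 0 0 0 0" --pt "-0.4 0 0 0 0 0 0" --pt "-0.4 0 0 0 0 0 0" --pt "-0.4 0 0 0 0 0 0"

```text
time: 11.6
tcp_pos: [593.9, 142.6, 45.4]
tool_rot: [-179.9, -0.1, -46.6]
ft_force: [2.8, -2.3, 6.2]
grip_width: 0.006
```

```bash
python3 rel.py
```

```text
t 11.6 tcp [593.9 142.6  45.4] rot [-1.7993e+02 -1.1000e-01 -4.6640e+01] F [ 2.85 -2.33  6.23] w 0.006
grasp pt in strip: x 39.5 y -1.9; tcp above top -0.6
```

Emit:
servo_tool --pt "-0.4 0 0 0 0 0 0" --pt "-0.4 0 0 0 0 0 0" --pt "-0.4 0 0 0 0 0 0" --pt "-0.4 0 0 0 0 0 0" --pt "-0.4 0 0 0 0 0 0" --pt "-0.4 0 0 0 0 0 0" --pt "-0.4 0 0 0 0 0 0" --pt "-0.4 0 0 0 0 0 0" --pt "-0.4 0 0 0 0 0 0" --pt "-0.4 0 0 0 0 0 0"

```text
time: 12.85
tcp_pos: [566.1, 171.8, 45.1]
tool_rot: [-179.9, -0.1, -46.6]
ft_force: [1.8, -2.6, 6.4]
grip_width: 0.007
```

```bash
python3 rel.py
```

```text
t 12.85 tcp [566.1 171.8  45.1] rot [-1.7994e+02 -9.0000e-02 -4.6630e+01] F [ 1.75 -2.61  6.38] w 0.007
grasp pt in strip: x 79.8 y -2.0; tcp above top -0.9
```

Emit:
servo_tool --pt "-0.4 0 0 0 0 0 0" --pt "-0.4 0 0 0 0 0 0" --pt "-0.4 0 0 0 0 0 0" --pt "-0.4 0 0 0 0 0 0" --pt "-0.4 0 0 0 0 0 0" --pt "-0.4 0 0 0 0 0 0" --pt "-0.4 0 0 0 0 0 0" --pt "0 0 0 0 0 0 0" --pt "0 0 0 0 0 0 0" --pt "0 0 0 0 0 0 0"

```text
time: 14.1
tcp_pos: [546.3, 192.7, 45.0]
tool_rot: [-180.0, -0.0, -46.6]
ft_force: [1.0, 0.0, 5.4]
grip_width: -0.0
```

```bash
python3 rel.py
```

```text
t 14.1 tcp [546.3 192.7  45. ] rot [-1.7996e+02 -2.0000e-02 -4.6590e+01] F [1.03 0.02 5.43] w -0.0
grasp pt in strip: x 108.6 y -2.1; tcp above top -1.0
```

Now I'll lift straight up.

Emit:
servo_tool --pt "0 0 -0.5 0 0 0 0" --pt "0 0 -1 0 0 0 0" --pt "0 0 -2 0 0 0 0" --pt "0 0 -2.5 0 0 0 0" --pt "0 0 -2.5 0 0 0 0" --pt "0 0 -2.5 0 0 0 0" --pt "0 0 -2 0 0 0 0" --pt "0 0 -1 0 0 0 0" --pt "0 0 0 0 0 0 0" --pt "0 0 0 0 0 0 0"

```text
time: 15.35
tcp_pos: [545.7, 192.3, 183.7]
tool_rot: [179.9, 0.0, -46.6]
ft_force: [0.4, 0.1, -0.3]
grip_width: 0.005
```

```bash
python3 rel.py
python3 - <<'E'
from h import *
import cv2
a=cv2.imread('pics/scene0.png');b=ctrl.grab_frame('scene')[:,:,::-1].copy()
s=ctrl.state();w=ctrl.grab_frame('wrist')[:,:,::-1].copy();p=np.load('p.npy')
cv2.imwrite('pics/w5.png',w)
cv2.imwrite('pics/end.png',np.hstack([cv2.resize(i[120:320,240:500],None,fx=1.5,fy=1.5) for i in(a,b)]))
E
```

```text
t 15.35 tcp [545.7 192.3 183.7] rot [ 1.7993e+02  4.0000e-02 -4.6600e+01] F [ 0.36  0.1  -0.33] w 0.005
grasp pt in strip: x 108.7 y -1.4; tcp above top 137.7
```

View pics/end.png

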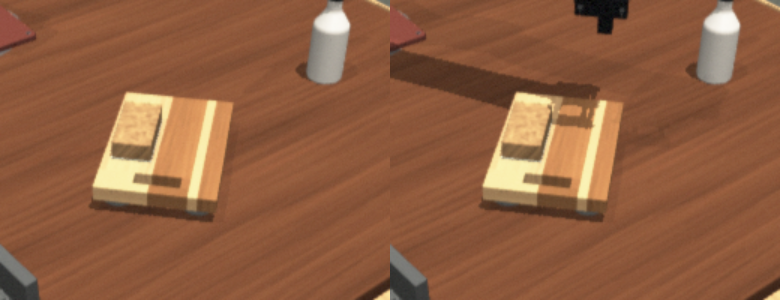

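The before and after views match: with the 390 px offset between panels, the board's corners, the block and the bottle are in the same places. The gripper is clear of the board, so I'm handing in.

```bash
python3 -c "
from bench import ctrl
print(ctrl.job_done())"
```

```text
the job is handed in; nothing more can be done
None
```

I stroked the strip with closed fingers from the hand-slot end to the far end (x from about −108 to +108 mm) in one pass without lifting off. I then lifted straight up about 139 mm and handed the job in at about 15.5 s; it reports no verdict.

- **Force:** between moves the wrist read about 4.7–7 N upward and up to about 4.4 N sideways, well under the 25 N limit. After the lift it was back to about zero.
- **Position:** by my fitted board pose, the touch stayed 1–2 mm to the −y side of the strip's middle. The overlays put the real strip about 1–2 mm to that side too.
- **Disagreement:** the top and wrist cameras put the board about 3 mm apart, so I used the average. That is small against the 12 mm allowance.
- **Final check:** before and after scene crops show the board, sanding block and glue bottle where they were. The hammer was outside the crop and the steel block mostly so; the arm was not near them during the stroke.

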